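# Index the waste tray under the fly-tying vise

## Task

The black waste tray is locked at one end of its drilled rail. Pull its spring plunger up, slide the tray along the rail until it is under the jaws of the fly-tying vise, and let the plunger go so that its pin drops fully home in the hole there; if it does not drop, feel for the hole gently and never force the pin sideways. Leave the other things on the bench where they are.

Things in the scene. Friction and masses are not known exactly. Their poses are not given: they have to be found in the camera images.
- bar: square aluminium rail bar, 22 x 22 x 400 mm, on two feet. Origin: middle of its underside, 40 mm above the bench. y runs along it, away from the parked end; z up; x to the tray's and vise's side. In its top: seven holes 7 mm wide, 14 deep, hand-drilled at uneven 40 to 46 mm spacing. The one for the vise lies up to 10 mm before or past the jaws along y: it must be felt for.
- sleeve_center (a point): centre of the grey sleeve tube (34 x 34 mm, 60 long) on the bar's centre line, 51 mm above the bench; axes as the bar's. Knob and pin stand right above it. Carries the black tray (90 x 84 x 24 mm, centre 100 mm from here along x, abreast in y). Slides 270 mm from its parked place to +y, with 1.5 N friction.
- knob_center (a point): centre of the plunger's black knob, an upright cylinder 24 mm in diameter, 24 mm tall, on top of the sleeve and free all round; 98 mm above the bench when home. Under it a steel neck 19 mm in diameter rises from the sleeve's top (68 mm above the bench) to 84 mm. Moves with plunger and sleeve.
- plunger (a joint): how far the plunger is pulled up (m): 0 home, pin 8 mm deep in a hole; about 0.008 with the pin riding on the bar between holes; 0.014 upper stop. A spring pulls it down: 3.6 N at 0, 6 N at 0.008, 7.8 N at the top. Let go between holes it rides on the bar, and drops by itself when slid slowly over a hole (catches within 1 to 3 mm).
- pin: the plunger's steel pin, 6 mm in diameter with a round end, hidden in the sleeve; origin at its lower end, z up. It is harmed by more than 25 N against the bar, as when the sleeve is pushed on hard with the pin in a hole.
- vise_jaws (a point): tip of the jaws of the steel fly-tying vise: a slim inclined barrel on a stem with a dark base 85 x 66 mm. The tip is about 157 mm above the bench, over the tray's path, about 111 mm from the bar's centre line; the stem is 89 mm further out. Fixed; axes as the bar's.
- cement: small amber glue jar, 38 mm diameter, 62 mm tall, beside the tray's path on the vise's side; origin under its centre. Not to be disturbed.
- spool: wooden thread spool, 34 mm diameter, 44 mm tall, upright beside the tray's path on the vise's side; origin under its centre. Not to be disturbed.
- fly_box: open orange fly box lying flat, 210 x 150 mm, 22 mm tall, beside the rail's far left end; origin under the middle of its deeper half (the lid half lies towards its +x). Not to be disturbed.
- tool_cup: white cup, 72 mm diameter, 85 mm tall, with tool handles standing up to 150 mm, to the right of the rail; origin under its centre. Not to be disturbed.
Things that resemble listed ones, but are neither listed nor needed, are in the scene too. What is meant by the part that bears vise_jaws is not pink, and is the larger of those in its own colour.

How it is judged (in metres and radians):
On the way, in this order (a step that is already met when the one before it is completed fails the run):
1. the plunger is pulled up until its pin is clear of the parking hole (value of joint plunger above 0.0084 m), for 0.1 s.
2. the tray is brought under the vise jaws, to within 20 mm along the bar (y of vise_jaws in the frame of sleeve_center between -0.02 and 0.02 m), for 0.05 s.
At the end, for the whole second after the job is handed in: the sleeve stands within 14 mm of abreast of the vise jaws along the bar, the plunger is home in the hole there (less than 2 mm up), and all is let go and at rest (y of vise_jaws in the frame of sleeve_center between -0.014 and 0.014 m and value of joint plunger below 0.002 m and linear speed of pin below 0.01 m/s); the robot touches nothing.
It fails at once if the pin is forced against the bar with more than 25 N (contact force between pin and bar above 25 N).
It fails at once if the glue jar is moved by more than 20 mm (distance of cement from where it was at the start of the episode above 0.02 m).
It fails at once if the thread spool is moved by more than 20 mm (distance of spool from where it was at the start of the episode above 0.02 m).
It fails at once if the fly box is moved by more than 20 mm (distance of fly_box from where it was at the start of the episode above 0.02 m).
It fails at once if the tool cup is moved by more than 20 mm (distance of tool_cup from where it was at the start of the episode above 0.02 m).
It also fails if it takes over 45 s, if anything falls off the work surface, if the arm or the gripper's body presses on something with over 40 N, if the wrist force passes 120 N, or if a joint passes its speed limit or range.

## Robot

A 6-joint arm with a two-finger parallel gripper is mounted at the origin on the work surface. World frame = base frame: x ahead of the robot, y to its left, z up, the work surface at z = 0. Lengths are in m, angles in degrees, forces in N, time in s.
With the tool pointing down it reaches from about 0.35 to 0.875 m from the base axis. Payload 4.2 kg.
Tool frame: the origin (TCP) lies midway between the tips of the shut fingers; the grasp point (between the pads) lies 19 mm behind it; z points along the fingers, y is the line along which they close (so a half turn about z gives the same grasp; the last joint's range is limited). The gripper opens to 87 mm and grips with 3 to 60 N. Pads are 19 mm wide; open, the fingers measure 117 mm over their backs; the gripper's body (75 mm by 190 mm) begins 51 mm behind the grasp point.
Start: joints at [-57.433, 22.042, 0.453, 0, -68.411, -14.817], TCP at [0.191, -0.595, 0.223] pointing down, gripper open.
Joint ranges: [-179.83, 179.83], [-69.29, 118.12], [-61.27, 80.66], [-181.25, 117.63], [-171.15, -9.14], [-177.46, 177.46]. Speed limits (degrees/s): [159.86, 159.86, 180, 180, 180, 180].

## Interface

Orientations are given as a 3x3 rotation matrix whose columns are the frame's x, y, z axes.
In Python, from station import sense, capture, camera_params, finish_job gives the robot as it stands.
- The arm moves only by the tool drive_tool, never from a script. Its argument "rows" is a list of rows, each an object of numbers: "tx", "ty", "tz": the shift along the tool's x, y, z in cm; "ax", "ay", "az": the turn, a rotation vector about the tool's x, y, z in rad; "claw": the finger opening in cm, from 0 to 8.7. In form: [{"tx": .., "ty": .., "tz": .., "ax": .., "ay": .., "az": .., "claw": ..}, ...]. A call has 1 to 10 rows; each row shifts and turns the commanded pose from where the row before left it, along the tool's axes as they then stand; what a row does not reach is not made up. A row lasts 1/12 s, in which the tool goes at most 41.7 mm and 7.16 degrees, less where a joint would pass 70% of its speed; a pose out of reach is approached as far as the arm can. A call with a gripper value outside its range is refused whole. The fingers move at their own pace and stop on an object; the grip force is fixed at half the most. Time passes only in rows, so rows that do not move let the fingers close. It gives the time, the measured TCP pose, the force, the opening and the grip force at its end, in the units of the state.
- sense(): the state, without advancing time (a new reading comes with each control period).
- capture(name): name is "side" or "top"; returns (picture, depth): 384x512x3 uint8, red, green, blue; 384x512 float32, m along the optical axis (not along the pixel's ray), 0 where there is no reading.
- camera_params(name): a dict with "intrinsics" (3x3 intrinsics, pixels), "R" (3x3) and "t" (3): a world point X has camera coordinates R X + t. Camera axes: x right, y down, z forward; pixel columns grow to the right and rows downward; lengths in m; the calibration is good to about 2 mm. A picture is of the moment at which its call begins. camera_params takes no time and is no camera call.
- finish_job(): hands the job in; it is judged then, once.
The state is a dict: "time_s": time; "joints": joint angles; "joint_velocities": joint speeds; "effort": joint torques, N m; "tcp_pos": TCP position; "ee_rot": TCP orientation; "wrist_force": force on the tool from outside, world axes, zero at the start; "moment": the same for the moment, N m; "gripper_width": opening from 0.0 (shut) to 1.0 (fully open); "gripper_force": force on a finger pad.
Only numpy, scipy, OpenCV 4.12 (cv2) and the standard library are available. Lean on these libraries where they do the work, as an engineer would, in place of code of your own. Each camera call takes 0.05 s, during which the arm holds its last target. There are 200 camera calls.

## Working session

There is one attempt and no reset: what is moved stays moved. The work goes in short steps, Python scripts to look and compute and a tool call to move; the robot and the scene stay as the last step left them, time stands still between calls to the robot, and variables do not carry over. Pictures are saved under pics/ and viewed, at most 10 in all, crops included, and the job is handed in when it is done.

Besides the shell and the picture viewer there is one more tool, called after "Emit:" as name([rows], argument=value, ...), one row to a line, values as JSON. drive_tool: Moves the arm, as the interface text tells. Its arguments: {"type":"object","properties":{"rows":{"type":"array"}},"required":["rows"]}

```bash
mkdir -p pics; cat > h.py <<'E'
import numpy as np, cv2
from station import sense, capture, camera_params
def snap(n,f):
    p,d=capture(n); cv2.imwrite(f'pics/{f}.png',cv2.cvtColor(p,cv2.COLOR_RGB2BGR)); np.save(f'{f}.npy',d); return p,d
def ray(n,u,v):
    c=camera_params(n);K,R,t=[np.array(c[k]) for k in('intrinsics','R','t')]
    return -R.T@t, R.T@np.linalg.solve(K,[u,v,1.])
def atz(n,u,v,z):
    o,r=ray(n,u,v); return o+r*(z-o[2])/r[2]
def atd(n,u,v,d):
    o,r=ray(n,u,v); return o+r*d
def proj(n,X):
    c=camera_params(n);K,R,t=[np.array(c[k]) for k in('intrinsics','R','t')]
    q=K@(R@np.array(X)+t); return q[:2]/q[2]
E
python3 - <<'E'
from h import *
for n in('side','top'):
    snap(n,n+'0'); print(n,ray(n,256,192))
a=cv2.imread('pics/top0.png');cv2.imwrite('pics/top0b.png',cv2.resize(a,(800,600),interpolation=2))
a=cv2.imread('pics/side0.png');cv2.imwrite('pics/side0b.png',cv2.resize(a,(800,600),interpolation=2))
print(sense())
E
```

```text
side (array([0.16480927, 0.6509925 , 0.82847966]), array([ 0.40571584, -0.60394256, -0.68604035]))
top (array([0.39750661, 0.00583721, 1.32492536]), array([ 0.16787468,  0.00903793, -0.98599337]))
{'time_s': 0.1, 'joints': array([-5.74321832e+01,  2.20893683e+01,  3.86010617e-01, -2.55344959e-02,
       -6.84102003e+01, -1.48181776e+01]), 'joint_velocities': array([ 0.0961893 , -0.13779451,  0.09316427,  0.01655172, -0.03451703,
        0.06818644]), 'effort': array([-1.54166555e-04, -3.91689134e+01,  1.87935537e+01,  4.23189282e+00,
        1.34739137e-02, -8.04690126e-05]), 'tcp_pos': array([ 0.19040351, -0.59472036,  0.22152576]), 'ee_rot': array([[-9.52447786e-01, -3.04701002e-01, -7.17632157e-04],
       [-3.04701829e-01,  9.52445910e-01,  1.89334402e-03],
       [ 1.06601990e-04,  2.02197515e-03, -9.99997950e-01]]), 'wrist_force': array([-0.01957605,  0.41244377,  0.11507508]), 'moment': array([ 0.05062947, -0.02481343, -0.01737899]), 'gripper_force': 0.0, 'gripper_width': 1.0005025496018582}
```

View pics/top0b.png

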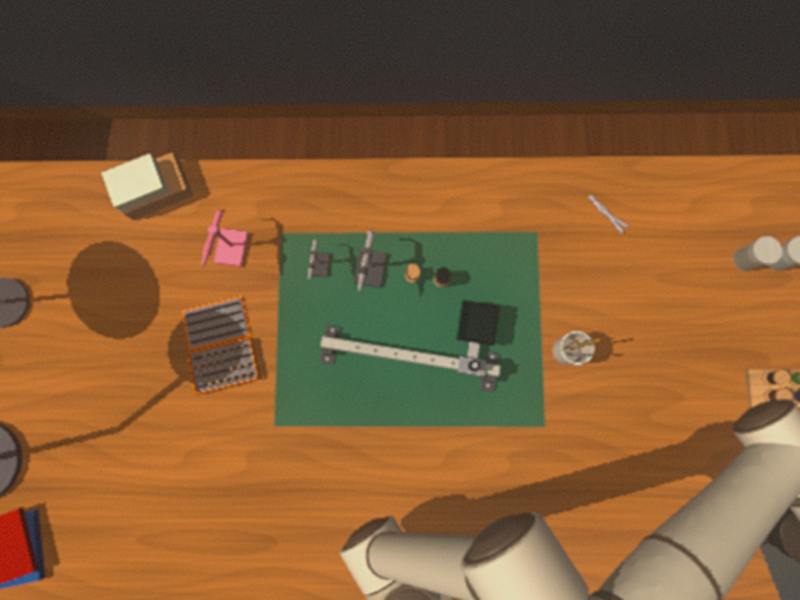

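View pics/side0b.png

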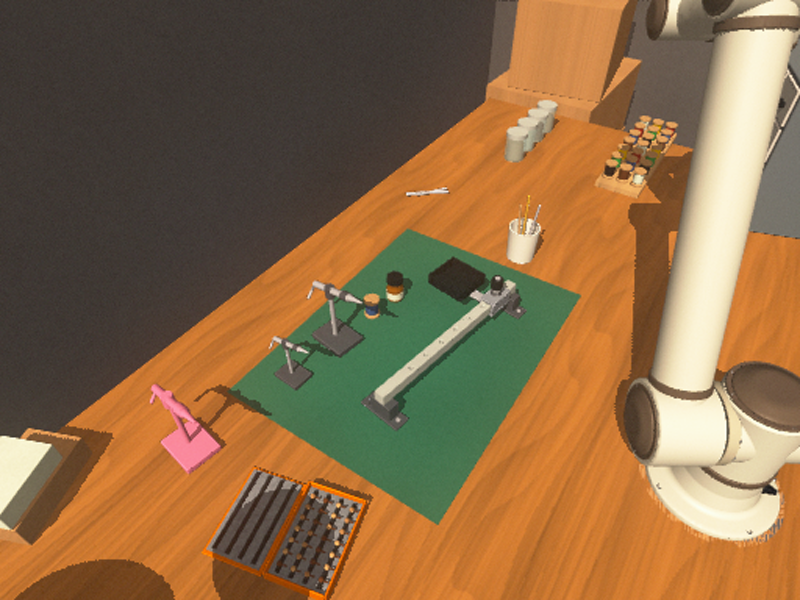

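Vise candidates (top, 800x600): pink (228,243), small grey (320,262), larger grey (372,265). The larger grey one fits the description (not pink, larger of its colour). I'll confirm it in an enlarged crop, along with the knob.

```bash
python3 - <<'E'
from h import *
a=cv2.imread('pics/top0.png')[140:256,190:350];s=cv2.imread('pics/side0.png')[170:276,170:340]
A=cv2.resize(a,(800,580),interpolation=2);S=cv2.resize(s,(800,499),interpolation=2)
cv2.imwrite('pics/c1.png',A);cv2.imwrite('pics/c2.png',S)
E
```

```text
(no output)
```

View pics/c1.png

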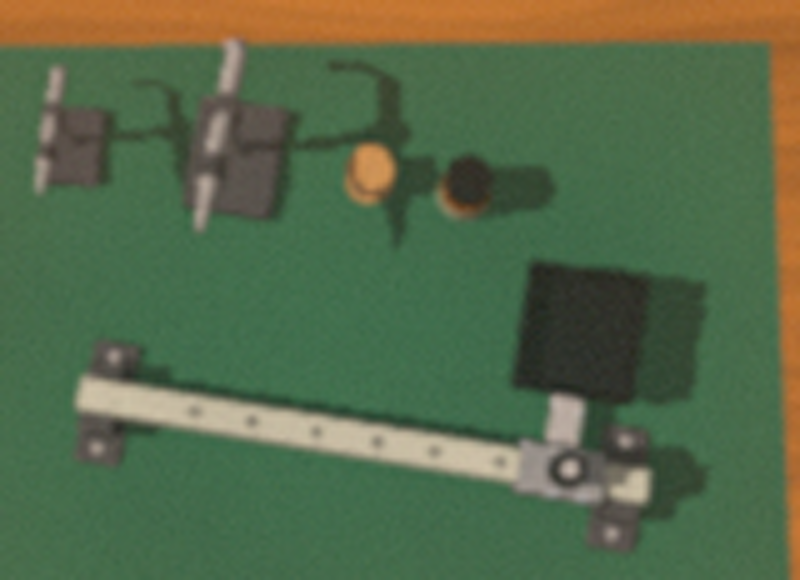

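View pics/c2.png

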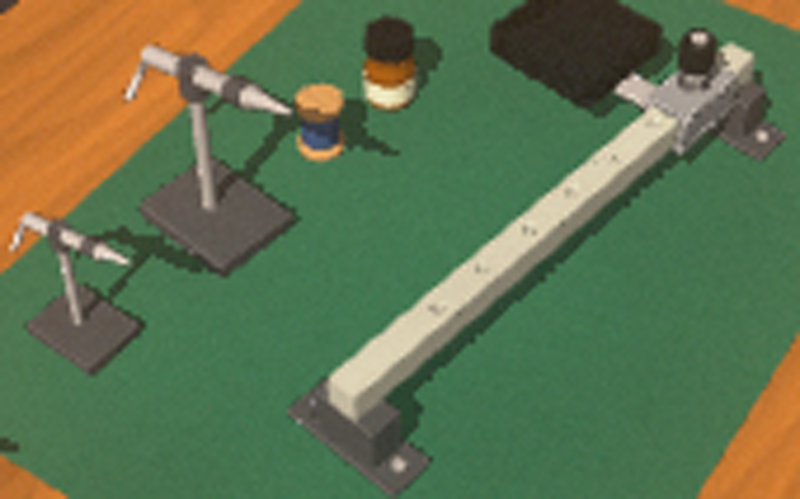

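Picture c1/c2: the larger grey vise has its tip at c1 (200,230) / c2 (292,112). The knob is at c1 (570,466) / c2 (700,38). Six hole marks on the bar run from c1 (195,411) to (500,461).

```bash
python3 - <<'E'
from h import *
f1=lambda u,v:(190+u/5-.4,140+v/5-.4)
f2=lambda u,v:(170+u/4.706-.4,170+v/4.706-.4)
def tri(p,q):
    o1,r1=ray('top',*p);o2,r2=ray('side',*q)
    k=np.linalg.lstsq(np.c_[r1,-r2],o2-o1,rcond=None)[0]
    a=o1+k[0]*r1;b=o2+k[1]*r2; return (a+b)/2,np.linalg.norm(a-b)
tip=tri(f1(200,230),f2(292,112)); print('tip',tip, atz('top',*f1(200,230),.157),atz('side',*f2(292,112),.157))
print('knob',tri(f1(570,466),f2(700,38)),atz('top',*f1(570,466),.11),atz('side',*f2(700,38),.11))
L=atz('top',*f1(83,393),.062);R=atz('top',*f1(645,484),.062);print(L,R,np.linalg.norm(L-R))
H=[atz('top',*f1(*p),.062) for p in[(195,411),(252,421),(316,432),(377,442),(434,452),(500,461)]]
H=np.array(H)[:,:2]
K=(atz('top',*f1(570,466),.11)[:2]+atz('side',*f2(700,38),.11)[:2])/2
vx,vy,cx,cy=cv2.fitLine(np.float32(np.vstack([H,L[:2],R[:2]])),2,0,.01,.01).ravel()
y=np.array([vx,vy]); y*=np.sign(y[1]); x=np.array([y[1],-y[0]])
print('ydir',y,np.degrees(np.arctan2(y[1],y[0])))
print('along from knob: holes',(H-K)@y,'ends',(L[:2]-K)@y,(R[:2]-K)@y)
for T in(tip[0],atz('top',*f1(200,230),.157),atz('side',*f2(292,112),.157)): print('tip along',(T[:2]-K)@y,'across',(T[:2]-np.array([cx,cy]))@x)
print('knob across',(K-np.array([cx,cy]))@x,K)
Hs=[atz('side',*f2(*p),.062)[:2] for p in[(435,308),(480,268),(528,230),(571,191),(613,157),(655,121)]]
print('side holes',(np.array(Hs)-K)@y,(np.array(Hs)-K)@x)
E
```

```text
tip (array([0.6166584 , 0.10231078, 0.15715761]), np.float64(0.002634704826733677)) [0.61787577 0.10295501 0.157     ] [0.61544856 0.10178978 0.157     ]
knob (array([ 0.46468687, -0.14159882,  0.11027196]), np.float64(0.0035187438117564133)) [ 0.46635629 -0.14103164  0.11      ] [ 0.46313831 -0.14247875  0.11      ]
[0.52012543 0.19168805 0.062     ] [ 0.45668677 -0.19810461  0.062     ] 0.3949212415814988
ydir [0.16153589 0.98686683] 80.70394
along from knob: holes [0.25838651 0.21794645 0.17271666 0.12980584 0.08976501 0.04381844] ends 0.33800963390790617 -0.05691144104212631
tip along 0.26539970513639005 across 0.11002813399066826
tip along 0.26623212423368375 across 0.11112544983535685
tip along 0.2646901202989248 across 0.10891834150627927
knob across -0.000462473516718432 [ 0.4647473  -0.14175519]
side holes [0.2593542  0.21722283 0.17312829 0.12848977 0.08582323 0.03977308] [-7.34090587e-04  2.09024228e-04 -1.27429040e-03  8.81762891e-05
 -8.44817290e-04 -6.58966829e-04]
```

Emit:
drive_tool([
  {"az":-0.1222},
  {"az":-0.1222},
  {"az":-0.1222},
  {"az":-0.1222},
  {"az":-0.1222},
  {"az":-0.1222},
  {"az":-0.1222},
  {"az":-0.1222},
  {"az":-0.1222},
])

```text
invalid input at $.rows[0]: expected keys tx, ty, tz, ax, ay, az, claw
```

Emit:
drive_tool([
  {"tx":3.78,"ty":1.52},
  {"tx":3.78,"ty":1.52},
  {"tx":3.78,"ty":1.52},
  {"tx":3.78,"ty":1.52},
  {"tx":3.78,"ty":1.52},
  {"tx":3.78,"ty":1.52},
  {"tx":3.78,"ty":1.52},
  {"tx":3.78,"ty":1.52},
])

```text
invalid input at $.rows[0]: expected keys tx, ty, tz, ax, ay, az, claw
```

Emit:
drive_tool([
  {"tx":3.78,"ty":1.52},
  {"tx":3.78,"ty":1.52},
  {"tx":3.78,"ty":1.52},
  {"tx":3.78,"ty":1.52},
  {"tx":3.78,"ty":1.52,"claw":6},
  {"claw":6},
  {"claw":6},
])

```text
invalid input at $.rows[0]: expected keys tx, ty, tz, ax, ay, az, claw
```

All keys are required, so I'll send complete rows.

Emit:
drive_tool([
  {"tx":0,"ty":0,"tz":0,"ax":0,"ay":0,"az":-0.1222,"claw":8.7},
  {"tx":0,"ty":0,"tz":0,"ax":0,"ay":0,"az":-0.1222,"claw":8.7},
  {"tx":0,"ty":0,"tz":0,"ax":0,"ay":0,"az":-0.1222,"claw":8.7},
  {"tx":0,"ty":0,"tz":0,"ax":0,"ay":0,"az":-0.1222,"claw":8.7},
  {"tx":0,"ty":0,"tz":0,"ax":0,"ay":0,"az":-0.1222,"claw":8.7},
  {"tx":0,"ty":0,"tz":0,"ax":0,"ay":0,"az":-0.1222,"claw":8.7},
  {"tx":0,"ty":0,"tz":0,"ax":0,"ay":0,"az":-0.1222,"claw":8.7},
  {"tx":0,"ty":0,"tz":0,"ax":0,"ay":0,"az":-0.1222,"claw":8.7},
  {"tx":0,"ty":0,"tz":0,"ax":0,"ay":0,"az":-0.1222,"claw":8.7},
])

```text
time_s: 0.85
tcp_pos: [0.1904, -0.5949, 0.2219]
ee_rot: [[-0.155, -0.988, -0.001], [-0.988, 0.155, 0.001], [-0.001, 0.001, -1.0]]
wrist_force: [-0.3, 0.4, 0.4]
gripper_width: 1.001
gripper_force: 0.0
```

Emit:
drive_tool([
  {"tx":3.78,"ty":1.52,"tz":0,"ax":0,"ay":0,"az":0,"claw":8.7},
  {"tx":3.78,"ty":1.52,"tz":0,"ax":0,"ay":0,"az":0,"claw":8.7},
  {"tx":3.78,"ty":1.52,"tz":0,"ax":0,"ay":0,"az":0,"claw":8.7},
  {"tx":3.78,"ty":1.52,"tz":0,"ax":0,"ay":0,"az":0,"claw":8.7},
  {"tx":3.78,"ty":1.52,"tz":0,"ax":0,"ay":0,"az":0,"claw":8.7},
  {"tx":3.78,"ty":1.52,"tz":0,"ax":0,"ay":0,"az":0,"claw":8.7},
  {"tx":3.78,"ty":1.52,"tz":0,"ax":0,"ay":0,"az":0,"claw":8.7},
  {"tx":3.78,"ty":1.52,"tz":0,"ax":0,"ay":0,"az":0,"claw":6},
])

```text
time_s: 1.52
tcp_pos: [0.0207, -0.875, 0.2222]
ee_rot: [[-0.16, -0.987, -0.0], [-0.987, 0.16, 0.001], [-0.001, 0.0, -1.0]]
wrist_force: [0.5, -2.7, 0.9]
gripper_width: 0.974
gripper_force: 0.0
```

The yaw reached is the half-turn twin of what I planned: tool x = −bar y and tool y = −bar x. I'll reverse the signs and send the tool back.

Emit:
drive_tool([
  {"tx":-3.78,"ty":-1.52,"tz":0,"ax":0,"ay":0,"az":0,"claw":6},
  {"tx":-3.78,"ty":-1.52,"tz":0,"ax":0,"ay":0,"az":0,"claw":6},
  {"tx":-3.78,"ty":-1.52,"tz":0,"ax":0,"ay":0,"az":0,"claw":6},
  {"tx":-3.78,"ty":-1.52,"tz":0,"ax":0,"ay":0,"az":0,"claw":6},
  {"tx":-3.78,"ty":-1.52,"tz":0,"ax":0,"ay":0,"az":0,"claw":6},
  {"tx":-3.78,"ty":-1.52,"tz":0,"ax":0,"ay":0,"az":0,"claw":6},
  {"tx":-3.78,"ty":-1.52,"tz":0,"ax":0,"ay":0,"az":0,"claw":6},
  {"tx":-3.78,"ty":-1.52,"tz":0,"ax":0,"ay":0,"az":0,"claw":6},
  {"tx":-3.78,"ty":-1.52,"tz":0,"ax":0,"ay":0,"az":0,"claw":6},
  {"tx":-3.78,"ty":-1.52,"tz":0,"ax":0,"ay":0,"az":0,"claw":6},
])

```text
time_s: 2.35
tcp_pos: [0.2332, -0.5234, 0.222]
ee_rot: [[-0.161, -0.987, -0.0], [-0.987, 0.161, 0.001], [-0.001, 0.001, -1.0]]
wrist_force: [1.5, 0.3, 0.2]
gripper_width: 0.689
gripper_force: 0.0
```

Emit:
drive_tool([
  {"tx":-3.78,"ty":-1.52,"tz":0,"ax":0,"ay":0,"az":0,"claw":6},
  {"tx":-3.78,"ty":-1.52,"tz":0,"ax":0,"ay":0,"az":0,"claw":6},
  {"tx":-3.78,"ty":-1.52,"tz":0,"ax":0,"ay":0,"az":0,"claw":6},
  {"tx":-3.78,"ty":-1.52,"tz":0,"ax":0,"ay":0,"az":0,"claw":6},
  {"tx":-3.78,"ty":-1.52,"tz":0,"ax":0,"ay":0,"az":0,"claw":6},
  {"tx":-3.78,"ty":-1.52,"tz":0,"ax":0,"ay":0,"az":0,"claw":6},
  {"tx":-3.78,"ty":-1.52,"tz":0,"ax":0,"ay":0,"az":0,"claw":6},
  {"tx":-3.78,"ty":-1.52,"tz":0,"ax":0,"ay":0,"az":0,"claw":6},
  {"tx":-3.0,"ty":-1.52,"tz":0,"ax":0,"ay":0,"az":0,"claw":6},
  {"tx":0,"ty":0,"tz":0,"ax":0,"ay":0,"az":0,"claw":6},
])

```text
time_s: 3.18
tcp_pos: [0.4237, -0.2157, 0.2225]
ee_rot: [[-0.154, -0.988, 0.001], [-0.988, 0.154, 0.0], [-0.001, -0.001, -1.0]]
wrist_force: [-0.2, -0.2, -0.1]
gripper_width: 0.686
gripper_force: 0.0
```

```bash
cat > st.py <<'E'
from h import *
s=sense();Y=np.array([.1615,.9869]);X=np.array([.9869,-.1615]);K=np.array([.4647,-.1417])
def rep():
    s=sense();p=s['tcp_pos'];print('t',s['time_s'],'dy',((p[:2]-K)@Y*1e3).round(2),'dx',((p[:2]-K)@X*1e3).round(2),'z',(p[2]*1e3).round(2),'F bar y,x,z',(s['wrist_force'][:2]@Y).round(2),(s['wrist_force'][:2]@X).round(2),s['wrist_force'][2].round(2),'w',(s['gripper_width']*87).round(1),'gf',s['gripper_force'],'yaw',np.degrees(np.arctan2(*s['ee_rot'][[1,0],1])).round(2))
E
python3 -c "
from st import *
rep()"
```

```text
Traceback (most recent call last):
  File "st.py", line 4, in rep
    s=sense();p=s['tcp_pos'];print('t',s['time_s'],'dy',((p[:2]-K)@Y*1e3).round(2),'dx',((p[:2]-K)@X*1e3).round(2),'z',(p[2]*1e3).round(2),'F bar y,x,z',(s['wrist_force'][:2]@Y).round(2),(s['wrist_force'][:2]@X).round(2),s['wrist_force'][2].round(2),'w',(s['gripper_width']*87).round(1),'gf',s['gripper_force'],'yaw',np.degrees(np.arctan2(*s['ee_rot'][[1,0],1])).round(2))
                                                                                                                                                                                                                                                              ^^^^^^^^^^^^^^^^^^^^^^^^^^^^^
AttributeError: 'float' object has no attribute 'round'
```

Emit:
drive_tool([
  {"tx":-2.66,"ty":-0.95,"tz":0,"ax":0,"ay":0,"az":0.007,"claw":6},
  {"tx":-2.66,"ty":-0.95,"tz":0,"ax":0,"ay":0,"az":0,"claw":6},
  {"tx":-2.66,"ty":-0.95,"tz":2,"ax":0,"ay":0,"az":0,"claw":6},
  {"tx":0,"ty":0,"tz":3,"ax":0,"ay":0,"az":0,"claw":6},
  {"tx":0,"ty":0,"tz":2,"ax":0,"ay":0,"az":0,"claw":6},
  {"tx":0,"ty":0,"tz":0,"ax":0,"ay":0,"az":0,"claw":6},
])

```text
time_s: 3.68
tcp_pos: [0.4589, -0.1447, 0.1482]
ee_rot: [[-0.168, -0.986, -0.01], [-0.986, 0.168, 0.001], [0.001, 0.01, -1.0]]
wrist_force: [-0.9, -0.1, -1.7]
gripper_width: 0.687
gripper_force: 0.0
```

```bash
sed -i 's/(s\[.gripper_width.\]\*87).round(1)/round(float(s["gripper_width"])*87,1)/' st.py
python3 - <<'E'
from st import *
rep(); p,d=snap('side','s1')
c=cv2.imread('pics/s1.png')[120:240,250:400];cv2.imwrite('pics/s1c.png',cv2.resize(c,(750,600),interpolation=2))
E
```

```text
t 3.6833 dy -3.95 dx -5.28 z 148.18 F bar y,x,z -0.26 -0.89 -1.72 w 59.7 gf 0.0 yaw 170.34
```

View pics/s1c.png

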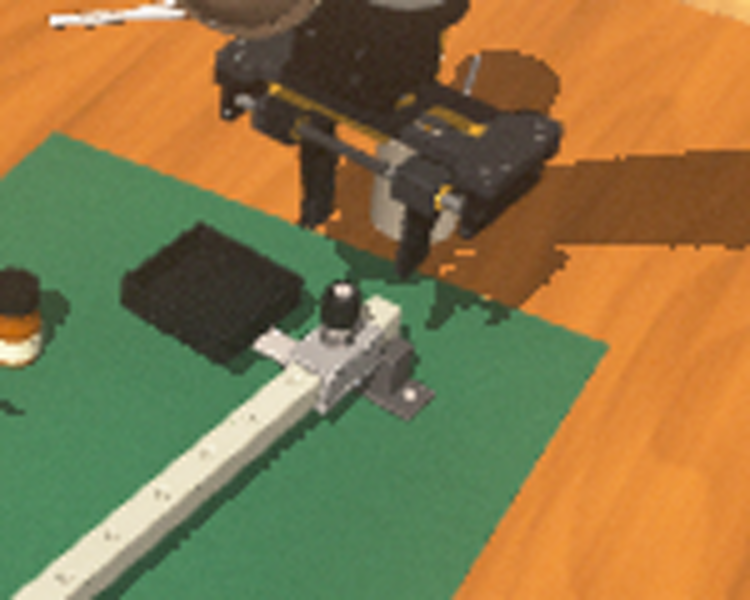

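The picture shows the open fingers at (318,220) and (405,270), above and just behind the knob at (341,290). The tool cup sits clear, behind them. I'll let the arm settle and re-read.

Emit:
drive_tool([
  {"tx":0,"ty":0,"tz":0,"ax":0,"ay":0,"az":0,"claw":6},
  {"tx":0,"ty":0,"tz":0,"ax":0,"ay":0,"az":0,"claw":6},
])

```text
time_s: 3.9
tcp_pos: [0.4634, -0.1459, 0.1541]
ee_rot: [[-0.168, -0.986, 0.003], [-0.986, 0.168, -0.0], [-0.0, -0.003, -1.0]]
wrist_force: [-0.0, 0.4, -0.2]
gripper_width: 0.686
gripper_force: 0.0
```

```bash
python3 - <<'E'
from st import *
rep(); s=sense()
q=atz('side',322.0,168.6,.150); print('finger mid seen',q,(q[:2]-K)@Y,(q[:2]-K)@X); print(proj('side',s['tcp_pos']), proj('side',[*K,.11]),s['ee_rot'].round(3))
E
```

```text
t 3.9 dy -4.35 dx -0.64 z 154.07 F bar y,x,z 0.38 -0.06 -0.19 w 59.7 gf 0.0 yaw 170.34
finger mid seen [ 0.45594588 -0.14227283  0.15      ] -0.0019791179063406673 -0.008546931319757645
[320.4684192  166.07980064] [317.78183873 177.63173674] [[-0.168 -0.986  0.003]
 [-0.986  0.168 -0.   ]
 [-0.    -0.003 -1.   ]]
```

Emit:
drive_tool([
  {"tx":-0.42,"ty":-0.05,"tz":1,"ax":0,"ay":0,"az":-0.006,"claw":6},
  {"tx":0,"ty":0,"tz":1.5,"ax":0,"ay":0,"az":0,"claw":6},
  {"tx":0,"ty":0,"tz":1.5,"ax":0,"ay":0,"az":0,"claw":6},
  {"tx":0,"ty":0,"tz":1.5,"ax":0,"ay":0,"az":0,"claw":6},
  {"tx":0,"ty":0,"tz":1.3,"ax":0,"ay":0,"az":0,"claw":6},
  {"tx":0,"ty":0,"tz":0.5,"ax":0,"ay":0,"az":0,"claw":6},
  {"tx":0,"ty":0,"tz":0,"ax":0,"ay":0,"az":0,"claw":6},
  {"tx":0,"ty":0,"tz":0,"ax":0,"ay":0,"az":0,"claw":6},
  {"tx":0,"ty":0,"tz":0,"ax":0,"ay":0,"az":0,"claw":6},
])

```text
time_s: 4.65
tcp_pos: [0.4646, -0.1415, 0.0809]
ee_rot: [[-0.161, -0.987, 0.003], [-0.987, 0.161, -0.0], [-0.0, -0.003, -1.0]]
wrist_force: [0.2, -0.3, 0.7]
gripper_width: 0.689
gripper_force: 0.0
```

```bash
python3 - <<'E'
from st import *
rep(); p,d=snap('side','s2')
c=cv2.imread('pics/s2.png')[140:220,270:370];cv2.imwrite('pics/s2c.png',cv2.resize(c,(750,600),interpolation=2))
E
```

```text
t 4.65 dy 0.22 dx -0.14 z 80.85 F bar y,x,z -0.31 0.3 0.67 w 59.9 gf 0.0 yaw 170.71
```

View pics/s2c.png

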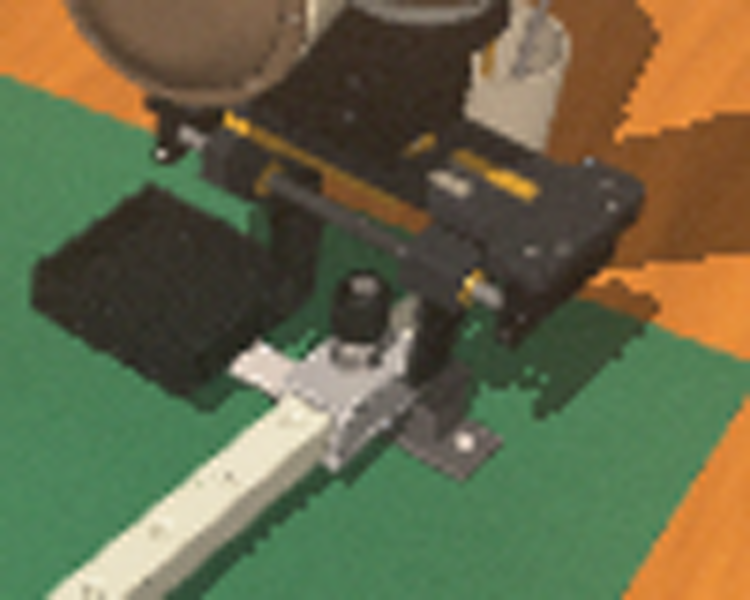

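The picture shows the knob (360,310) centred between the fingers at (295,270) and (425,330). Closing on it.

Emit:
drive_tool([
  {"tx":0,"ty":0,"tz":0,"ax":0,"ay":0,"az":0,"claw":3},
  {"tx":0,"ty":0,"tz":0,"ax":0,"ay":0,"az":0,"claw":2},
  {"tx":0,"ty":0,"tz":0,"ax":0,"ay":0,"az":0,"claw":2},
  {"tx":0,"ty":0,"tz":0,"ax":0,"ay":0,"az":0,"claw":1.5},
  {"tx":0,"ty":0,"tz":0,"ax":0,"ay":0,"az":0,"claw":1.5},
  {"tx":0,"ty":0,"tz":0,"ax":0,"ay":0,"az":0,"claw":1.5},
])

```text
time_s: 5.2
tcp_pos: [0.4636, -0.1413, 0.0796]
ee_rot: [[-0.161, -0.987, 0.0], [-0.987, 0.161, -0.0], [0.0, -0.0, -1.0]]
wrist_force: [0.1, 0.2, 0.4]
gripper_width: 0.318
gripper_force: 0.0
```

```bash
python3 -c "
from st import *
rep()"
```

```text
t 5.2 dy 0.22 dx -1.18 z 79.56 F bar y,x,z 0.21 0.08 0.36 w 27.7 gf 0.0 yaw 170.71
```

Emit:
drive_tool([
  {"tx":0,"ty":0,"tz":0,"ax":0,"ay":0,"az":0,"claw":1.5},
  {"tx":0,"ty":0,"tz":0,"ax":0,"ay":0,"az":0,"claw":1.5},
  {"tx":0,"ty":0,"tz":0,"ax":0,"ay":0,"az":0,"claw":1.5},
])

```text
time_s: 5.45
tcp_pos: [0.4643, -0.1413, 0.0796]
ee_rot: [[-0.161, -0.987, 0.001], [-0.987, 0.161, -0.0], [-0.0, -0.001, -1.0]]
wrist_force: [1.9, -1.8, -1.6]
gripper_width: 0.259
gripper_force: 30.0
```

```bash
python3 -c "
from st import *
rep()"
```

```text
t 5.45 dy 0.3 dx -0.48 z 79.61 F bar y,x,z -1.49 2.14 -1.64 w 22.6 gf 29.999548592604697 yaw 170.72
```

Emit:
drive_tool([
  {"tx":0,"ty":0,"tz":-0.3,"ax":0,"ay":0,"az":0,"claw":1.5},
  {"tx":0,"ty":0,"tz":-0.3,"ax":0,"ay":0,"az":0,"claw":1.5},
  {"tx":0,"ty":0,"tz":-0.3,"ax":0,"ay":0,"az":0,"claw":1.5},
  {"tx":0,"ty":0,"tz":-0.2,"ax":0,"ay":0,"az":0,"claw":1.5},
  {"tx":0,"ty":0,"tz":0,"ax":0,"ay":0,"az":0,"claw":1.5},
  {"tx":0,"ty":0,"tz":0,"ax":0,"ay":0,"az":0,"claw":1.5},
  {"tx":0,"ty":0,"tz":0,"ax":0,"ay":0,"az":0,"claw":1.5},
])

```text
time_s: 6.03
tcp_pos: [0.4642, -0.1413, 0.0905]
ee_rot: [[-0.162, -0.987, 0.002], [-0.987, 0.162, 0.0], [-0.0, -0.002, -1.0]]
wrist_force: [4.9, -2.7, -8.0]
gripper_width: 0.265
gripper_force: 30.0
```

```bash
python3 -c "
from st import *
rep()"
```

```text
t 6.0333 dy 0.29 dx -0.51 z 90.48 F bar y,x,z -1.87 5.25 -8.02 w 23.1 gf 29.99863658216782 yaw 170.7
```

Emit:
drive_tool([
  {"tx":-0.3,"ty":0,"tz":0,"ax":0,"ay":0,"az":0,"claw":1.5},
  {"tx":-0.7,"ty":0,"tz":0,"ax":0,"ay":0,"az":0,"claw":1.5},
  {"tx":-1,"ty":0,"tz":0,"ax":0,"ay":0,"az":0,"claw":1.5},
  {"tx":-1,"ty":0,"tz":0,"ax":0,"ay":0,"az":0,"claw":1.5},
  {"tx":-1,"ty":0,"tz":0,"ax":0,"ay":0,"az":0,"claw":1.5},
  {"tx":-1,"ty":0,"tz":0,"ax":0,"ay":0,"az":0,"claw":1.5},
  {"tx":-0.7,"ty":0,"tz":0,"ax":0,"ay":0,"az":0,"claw":1.5},
  {"tx":-0.3,"ty":0,"tz":0,"ax":0,"ay":0,"az":0,"claw":1.5},
  {"tx":0,"ty":0,"tz":0,"ax":0,"ay":0,"az":0,"claw":1.5},
])

```text
time_s: 6.78
tcp_pos: [0.4742, -0.0812, 0.0905]
ee_rot: [[-0.161, -0.987, 0.002], [-0.987, 0.161, 0.001], [-0.001, -0.002, -1.0]]
wrist_force: [5.7, 0.1, -7.6]
gripper_width: 0.264
gripper_force: 30.0
```

```bash
python3 -c "
from st import *
rep()"
```

```text
t 6.7833 dy 61.23 dx -0.35 z 90.46 F bar y,x,z 1.04 5.57 -7.56 w 22.9 gf 29.998784012859687 yaw 170.75
```

Emit:
drive_tool([
  {"tx":-0.7,"ty":0,"tz":0,"ax":0,"ay":0,"az":0,"claw":1.5},
  {"tx":-1.3,"ty":0,"tz":0,"ax":0,"ay":0,"az":0,"claw":1.5},
  {"tx":-1.5,"ty":0,"tz":0,"ax":0,"ay":0,"az":0,"claw":1.5},
  {"tx":-1.5,"ty":0,"tz":0,"ax":0,"ay":0,"az":0,"claw":1.5},
  {"tx":-1.5,"ty":0,"tz":0,"ax":0,"ay":0,"az":0,"claw":1.5},
  {"tx":-1.5,"ty":0,"tz":0,"ax":0,"ay":0,"az":0,"claw":1.5},
  {"tx":-1.5,"ty":0,"tz":0,"ax":0,"ay":0,"az":0,"claw":1.5},
  {"tx":-1,"ty":0,"tz":0,"ax":0,"ay":0,"az":0,"claw":1.5},
  {"tx":-0.5,"ty":0,"tz":0,"ax":0,"ay":0,"az":0,"claw":1.5},
  {"tx":0,"ty":0,"tz":0,"ax":0,"ay":0,"az":0,"claw":1.5},
])

```text
time_s: 7.62
tcp_pos: [0.4924, 0.0277, 0.0905]
ee_rot: [[-0.16, -0.987, 0.003], [-0.987, 0.16, 0.001], [-0.001, -0.002, -1.0]]
wrist_force: [6.1, 0.8, -7.4]
gripper_width: 0.265
gripper_force: 30.0
```

```bash
python3 -c "
from st import *
rep()"
```

```text
t 7.6167 dy 171.67 dx -0.06 z 90.52 F bar y,x,z 1.75 5.85 -7.38 w 23.0 gf 29.99884671997279 yaw 170.78
```

Emit:
drive_tool([
  {"tx":-0.5,"ty":0,"tz":0,"ax":0,"ay":0,"az":0,"claw":1.5},
  {"tx":-1,"ty":0,"tz":0,"ax":0,"ay":0,"az":0,"claw":1.5},
  {"tx":-1.2,"ty":0,"tz":0,"ax":0,"ay":0,"az":0,"claw":1.5},
  {"tx":-1.2,"ty":0,"tz":0,"ax":0,"ay":0,"az":0,"claw":1.5},
  {"tx":-1.2,"ty":0,"tz":0,"ax":0,"ay":0,"az":0,"claw":1.5},
  {"tx":-1.2,"ty":0,"tz":0,"ax":0,"ay":0,"az":0,"claw":1.5},
  {"tx":-0.8,"ty":0,"tz":0,"ax":0,"ay":0,"az":0,"claw":1.5},
  {"tx":-0.5,"ty":0,"tz":0,"ax":0,"ay":0,"az":0,"claw":1.5},
  {"tx":0,"ty":0,"tz":0,"ax":0,"ay":0,"az":0,"claw":1.5},
  {"tx":0,"ty":0,"tz":0,"ax":0,"ay":0,"az":0,"claw":1.5},
])

```text
time_s: 8.45
tcp_pos: [0.5047, 0.1023, 0.0905]
ee_rot: [[-0.161, -0.987, 0.003], [-0.987, 0.161, 0.001], [-0.002, -0.003, -1.0]]
wrist_force: [7.3, -0.3, -7.8]
gripper_width: 0.261
gripper_force: 30.0
```

```bash
python3 -c "
from st import *
rep()"
```

```text
t 8.45 dy 247.26 dx 0.06 z 90.51 F bar y,x,z 0.88 7.29 -7.8 w 22.7 gf 29.99864457990043 yaw 170.74
```

Emit:
drive_tool([
  {"tx":-0.3,"ty":0,"tz":0,"ax":0,"ay":0,"az":0,"claw":1.5},
  {"tx":-0.3,"ty":0,"tz":0,"ax":0,"ay":0,"az":0,"claw":1.5},
  {"tx":0,"ty":0,"tz":0.15,"ax":0,"ay":0,"az":0,"claw":1.5},
  {"tx":0,"ty":0,"tz":0.1,"ax":0,"ay":0,"az":0,"claw":1.5},
  {"tx":0,"ty":0,"tz":0,"ax":0,"ay":0,"az":0,"claw":1.5},
  {"tx":0,"ty":0,"tz":0,"ax":0,"ay":0,"az":0,"claw":1.5},
])

```text
time_s: 8.95
tcp_pos: [0.5056, 0.1077, 0.0881]
ee_rot: [[-0.161, -0.987, 0.003], [-0.987, 0.161, 0.001], [-0.001, -0.002, -1.0]]
wrist_force: [6.5, -0.2, -6.1]
gripper_width: 0.263
gripper_force: 30.0
```

```bash
python3 -c "
from st import *
rep()"
```

```text
t 8.95 dy 252.76 dx 0.07 z 88.13 F bar y,x,z 0.89 6.41 -6.13 w 22.9 gf 29.998565294081345 yaw 170.72
```

Emit:
drive_tool([
  {"tx":0,"ty":0,"tz":0,"ax":0,"ay":0,"az":0,"claw":4},
  {"tx":0,"ty":0,"tz":0,"ax":0,"ay":0,"az":0,"claw":4},
  {"tx":0,"ty":0,"tz":0,"ax":0,"ay":0,"az":0,"claw":4},
  {"tx":0,"ty":0,"tz":0,"ax":0,"ay":0,"az":0,"claw":4},
])

```text
time_s: 9.28
tcp_pos: [0.5035, 0.1071, 0.0882]
ee_rot: [[-0.162, -0.987, -0.001], [-0.987, 0.162, -0.0], [0.001, 0.001, -1.0]]
wrist_force: [-0.2, -0.8, -0.4]
gripper_width: 0.433
gripper_force: 0.0
```

```bash
python3 - <<'E'
from st import *
rep(); snap('side','s3')
c=cv2.imread('pics/s3.png')[150:270,210:360];cv2.imwrite('pics/s3c.png',cv2.resize(c,(750,600),interpolation=2))
k=K+Y*.2525
for z in(.11,.118,.068):print(z,(proj('side',[*k,z])-[210,150])*5)
E
```

```text
t 9.2833 dy 251.81 dx -1.9 z 88.19 F bar y,x,z -0.83 -0.09 -0.45 w 37.7 gf 0.0 yaw 170.7
0.11 [268.17311658 361.12167302]
0.118 [268.31323175 351.30003919]
0.068 [267.46301528 410.89754879]
```

View pics/s3c.png

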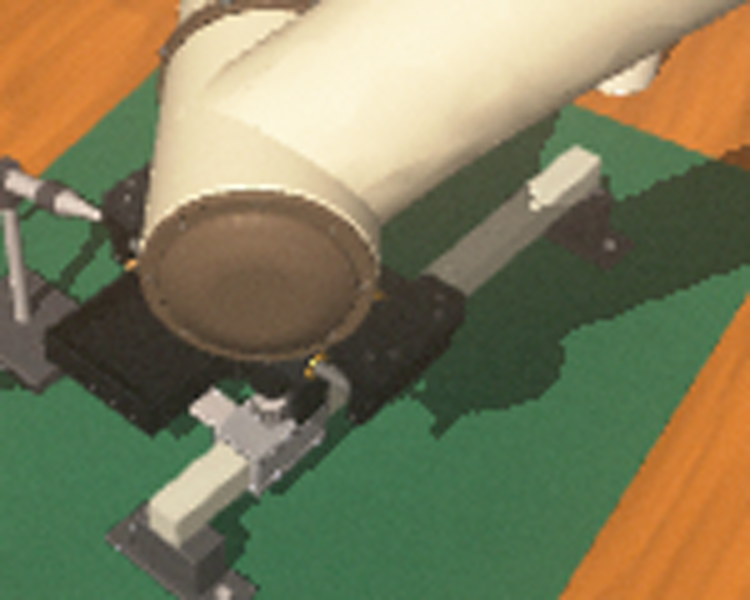

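The picture shows the sleeve at (270,420) with the neck visible under the knob at (272,385). The tray is under the vise tip at (100,215), and the gripper body clears it. Next I'll back out and shut the fingers behind the knob, to push gently.

Emit:
drive_tool([
  {"tx":0,"ty":0,"tz":-2,"ax":0,"ay":0,"az":0,"claw":4},
  {"tx":0,"ty":0,"tz":-3,"ax":0,"ay":0,"az":0,"claw":4},
  {"tx":0,"ty":0,"tz":0,"ax":0,"ay":0,"az":0,"claw":0},
  {"tx":1.5,"ty":0,"tz":0,"ax":0,"ay":0,"az":0,"claw":0},
  {"tx":1.8,"ty":-0.15,"tz":0,"ax":0,"ay":0,"az":0,"claw":0},
  {"tx":0,"ty":0,"tz":0,"ax":0,"ay":0,"az":0,"claw":0},
  {"tx":0,"ty":0,"tz":0,"ax":0,"ay":0,"az":0,"claw":0},
  {"tx":0,"ty":0,"tz":0,"ax":0,"ay":0,"az":0,"claw":0},
  {"tx":0,"ty":0,"tz":0,"ax":0,"ay":0,"az":0,"claw":0},
])

```text
time_s: 10.08
tcp_pos: [0.5003, 0.0747, 0.1378]
ee_rot: [[-0.161, -0.987, -0.0], [-0.987, 0.161, -0.0], [0.0, 0.0, -1.0]]
wrist_force: [0.9, -0.9, -0.1]
gripper_width: 0.043
gripper_force: 0.0
```

```bash
python3 - <<'E'
from st import *
rep()
E
```

```text
t 10.0833 dy 219.35 dx 0.2 z 137.79 F bar y,x,z -0.73 1.04 -0.12 w 3.8 gf 0.0 yaw 170.72
```

Emit:
drive_tool([
  {"tx":0,"ty":0,"tz":2,"ax":0,"ay":0,"az":0,"claw":0},
  {"tx":0,"ty":0,"tz":1.7,"ax":0,"ay":0,"az":0,"claw":0},
  {"tx":0,"ty":0,"tz":0.9,"ax":0,"ay":0,"az":0,"claw":0},
  {"tx":-0.4,"ty":0,"tz":0,"ax":0,"ay":0,"az":0,"claw":0},
  {"tx":-0.2,"ty":0,"tz":0,"ax":0,"ay":0,"az":0,"claw":0},
  {"tx":0,"ty":0,"tz":0,"ax":0,"ay":0,"az":0,"claw":0},
  {"tx":0,"ty":0,"tz":0,"ax":0,"ay":0,"az":0,"claw":0},
])

```text
time_s: 10.67
tcp_pos: [0.5021, 0.0812, 0.093]
ee_rot: [[-0.161, -0.987, 0.002], [-0.987, 0.161, 0.001], [-0.001, -0.002, -1.0]]
wrist_force: [-0.5, -0.3, 0.1]
gripper_width: 0.008
gripper_force: 0.0
```

```bash
python3 - <<'E'
from st import *
rep(); snap('top','t4')
c=cv2.imread('pics/t4.png')[150:246,190:310];cv2.imwrite('pics/t4c.png',cv2.resize(c,(750,600),interpolation=2))
E
```

```text
t 10.6667 dy 225.99 dx 0.96 z 92.98 F bar y,x,z -0.33 -0.46 0.07 w 0.7 gf 0.0 yaw 170.75
```

View pics/t4c.png

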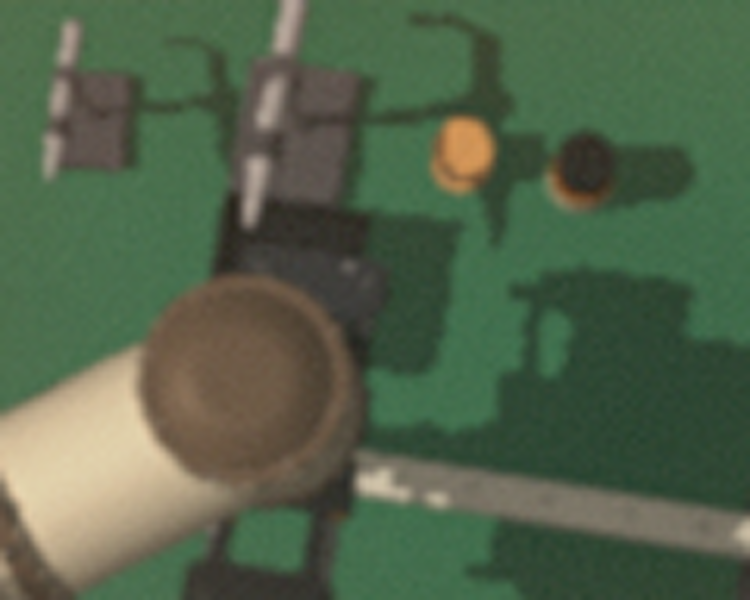

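The tray is abreast of the vise at (250,215), and the spool and jar are undisturbed. Now the slow push.

Emit:
drive_tool([
  {"tx":-0.15,"ty":0,"tz":0,"ax":0,"ay":0,"az":0,"claw":0},
  {"tx":-0.15,"ty":0,"tz":0,"ax":0,"ay":0,"az":0,"claw":0},
  {"tx":-0.08,"ty":0,"tz":0,"ax":0,"ay":0,"az":0,"claw":0},
  {"tx":0,"ty":0,"tz":0,"ax":0,"ay":0,"az":0,"claw":0},
])

```text
time_s: 11.05
tcp_pos: [0.5021, 0.0844, 0.0923]
ee_rot: [[-0.161, -0.987, 0.0], [-0.987, 0.161, 0.0], [-0.0, -0.0, -1.0]]
wrist_force: [-0.4, -0.6, 0.5]
gripper_width: 0.005
gripper_force: 0.0
```

```bash
python3 -c "
from st import *
rep()"
```

```text
t 11.05 dy 229.22 dx 0.41 z 92.26 F bar y,x,z -0.65 -0.31 0.49 w 0.4 gf 0.0 yaw 170.71
```

Emit:
drive_tool([
  {"tx":-0.05,"ty":0,"tz":0,"ax":0,"ay":0,"az":0,"claw":0},
  {"tx":-0.05,"ty":0,"tz":0,"ax":0,"ay":0,"az":0,"claw":0},
  {"tx":-0.05,"ty":0,"tz":0,"ax":0,"ay":0,"az":0,"claw":0},
  {"tx":-0.05,"ty":0,"tz":0,"ax":0,"ay":0,"az":0,"claw":0},
])

```text
time_s: 11.38
tcp_pos: [0.5023, 0.0862, 0.092]
ee_rot: [[-0.162, -0.987, -0.0], [-0.987, 0.162, -0.0], [0.0, 0.0, -1.0]]
wrist_force: [-0.2, -0.1, 0.6]
gripper_width: 0.006
gripper_force: 0.0
```

```bash
python3 -c "
from st import *
rep()"
```

```text
t 11.3833 dy 231.02 dx 0.31 z 92.04 F bar y,x,z -0.09 -0.22 0.57 w 0.5 gf 0.0 yaw 170.7
```

Emit:
drive_tool([
  {"tx":-0.05,"ty":0,"tz":0,"ax":0,"ay":0,"az":0,"claw":0},
  {"tx":-0.05,"ty":0,"tz":0,"ax":0,"ay":0,"az":0,"claw":0},
  {"tx":-0.05,"ty":0,"tz":0,"ax":0,"ay":0,"az":0,"claw":0},
])

```text
time_s: 11.63
tcp_pos: [0.5024, 0.0874, 0.092]
ee_rot: [[-0.161, -0.987, -0.001], [-0.987, 0.161, -0.001], [0.001, 0.0, -1.0]]
wrist_force: [0.6, -3.1, 0.3]
gripper_width: 0.001
gripper_force: 1.1
```

```bash
python3 -c "
from st import *
rep()"
```

```text
t 11.6333 dy 232.19 dx 0.18 z 92.0 F bar y,x,z -2.97 1.14 0.34 w 0.1 gf 1.1133914832680603 yaw 170.71
```

Emit:
drive_tool([
  {"tx":-0.05,"ty":0,"tz":0,"ax":0,"ay":0,"az":0,"claw":0},
  {"tx":-0.05,"ty":0,"tz":0,"ax":0,"ay":0,"az":0,"claw":0},
  {"tx":-0.05,"ty":0,"tz":0,"ax":0,"ay":0,"az":0,"claw":0},
])

```text
time_s: 11.88
tcp_pos: [0.5025, 0.0889, 0.0918]
ee_rot: [[-0.162, -0.987, -0.001], [-0.987, 0.162, -0.0], [0.0, 0.001, -1.0]]
wrist_force: [-0.4, -0.9, -1.3]
gripper_width: 0.006
gripper_force: 1.0
```

```bash
python3 -c "
from st import *
rep()"
```

```text
t 11.8833 dy 233.7 dx 0.07 z 91.84 F bar y,x,z -0.96 -0.26 -1.34 w 0.5 gf 1.0153759585227817 yaw 170.68
```

Emit:
drive_tool([
  {"tx":-0.05,"ty":0,"tz":0,"ax":0,"ay":0,"az":0,"claw":0},
  {"tx":-0.05,"ty":0,"tz":0,"ax":0,"ay":0,"az":0,"claw":0},
])

```text
time_s: 12.05
tcp_pos: [0.5029, 0.0904, 0.0918]
ee_rot: [[-0.162, -0.987, -0.0], [-0.987, 0.162, 0.0], [-0.0, 0.0, -1.0]]
wrist_force: [0.4, -0.1, -0.2]
gripper_width: 0.002
gripper_force: 0.5
```

```bash
python3 -c "
from st import *
rep()"
```

```text
t 12.05 dy 235.21 dx 0.17 z 91.85 F bar y,x,z -0.02 0.4 -0.24 w 0.2 gf 0.517299825714872 yaw 170.7
```

Emit:
drive_tool([
  {"tx":-0.05,"ty":0,"tz":0,"ax":0,"ay":0,"az":0,"claw":0},
  {"tx":-0.05,"ty":0,"tz":0,"ax":0,"ay":0,"az":0,"claw":0},
])

```text
time_s: 12.22
tcp_pos: [0.5031, 0.0914, 0.0921]
ee_rot: [[-0.161, -0.987, -0.0], [-0.987, 0.161, 0.0], [-0.0, 0.0, -1.0]]
wrist_force: [0.1, -2.4, -0.3]
gripper_width: 0.005
gripper_force: 0.8
```

```bash
python3 -c "
from st import *
rep()"
```

```text
t 12.2167 dy 236.23 dx 0.22 z 92.07 F bar y,x,z -2.33 0.47 -0.32 w 0.4 gf 0.7574998419840995 yaw 170.72
```

Emit:
drive_tool([
  {"tx":-0.05,"ty":0,"tz":0,"ax":0,"ay":0,"az":0,"claw":0},
  {"tx":0,"ty":0,"tz":0,"ax":0,"ay":0,"az":0,"claw":0},
])

```text
time_s: 12.38
tcp_pos: [0.5032, 0.0918, 0.0921]
ee_rot: [[-0.161, -0.987, -0.0], [-0.987, 0.161, 0.0], [-0.0, 0.0, -1.0]]
wrist_force: [-0.7, -0.6, -0.7]
gripper_width: 0.005
gripper_force: 0.6
```

Emit:
drive_tool([
  {"tx":-0.05,"ty":0,"tz":0,"ax":0,"ay":0,"az":0,"claw":0},
  {"tx":0,"ty":0,"tz":0,"ax":0,"ay":0,"az":0,"claw":0},
])

```text
time_s: 12.55
tcp_pos: [0.5032, 0.0922, 0.092]
ee_rot: [[-0.161, -0.987, -0.0], [-0.987, 0.161, -0.0], [0.0, 0.0, -1.0]]
wrist_force: [-1.0, -0.3, -0.4]
gripper_width: 0.001
gripper_force: 0.6
```

Emit:
drive_tool([
  {"tx":-0.05,"ty":0,"tz":0,"ax":0,"ay":0,"az":0,"claw":0},
  {"tx":0,"ty":0,"tz":0,"ax":0,"ay":0,"az":0,"claw":0},
])

```text
time_s: 12.72
tcp_pos: [0.5033, 0.0925, 0.0921]
ee_rot: [[-0.161, -0.987, -0.0], [-0.987, 0.161, -0.0], [0.0, 0.0, -1.0]]
wrist_force: [-0.4, -2.4, -0.1]
gripper_width: 0.006
gripper_force: 1.0
```

```bash
python3 -c "
from st import *
rep()"
```

```text
t 12.7167 dy 237.35 dx 0.23 z 92.05 F bar y,x,z -2.41 0.02 -0.09 w 0.5 gf 0.9541990366051323 yaw 170.71
```

Emit:
drive_tool([
  {"tx":-0.05,"ty":0,"tz":0,"ax":0,"ay":0,"az":0,"claw":0},
  {"tx":-0.03,"ty":0,"tz":0,"ax":0,"ay":0,"az":0,"claw":0},
])

```text
time_s: 12.88
tcp_pos: [0.5032, 0.0928, 0.092]
ee_rot: [[-0.161, -0.987, -0.001], [-0.987, 0.161, -0.001], [0.001, 0.001, -1.0]]
wrist_force: [-0.6, -4.6, 0.2]
gripper_width: 0.006
gripper_force: 2.2
```

Emit:
drive_tool([
  {"tx":-0.05,"ty":0,"tz":0,"ax":0,"ay":0,"az":0,"claw":0},
  {"tx":-0.03,"ty":0,"tz":0,"ax":0,"ay":0,"az":0,"claw":0},
])

```text
time_s: 13.05
tcp_pos: [0.5032, 0.0931, 0.092]
ee_rot: [[-0.162, -0.987, -0.001], [-0.987, 0.162, -0.002], [0.002, 0.001, -1.0]]
wrist_force: [0.2, -8.0, 1.1]
gripper_width: 0.005
gripper_force: 3.3
```

```bash
python3 - <<'E'
from st import *
rep(); p,d=snap('side','s5'); p3=cv2.imread('pics/s3.png')
c=np.hstack([cv2.resize(p3[205:260,235:285],(400,440),interpolation=2),cv2.resize(cv2.imread('pics/s5.png')[205:260,235:285],(400,440),interpolation=2)])
cv2.imwrite('pics/s5c.png',c)
E
```

```text
t 13.05 dy 237.94 dx 0.08 z 92.03 F bar y,x,z -7.82 1.51 1.1 w 0.4 gf 3.3383319847052917 yaw 170.71
```

View pics/s5c.png

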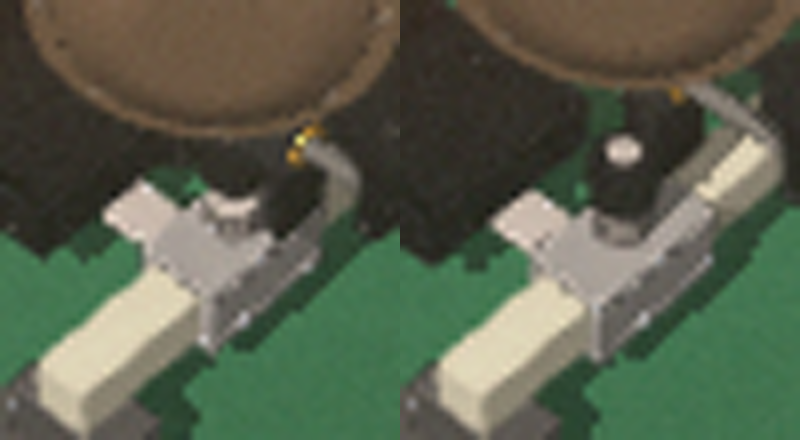

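The force rose to 8 N at the predicted place, and the right picture shows the knob (625,150) closer to the sleeve with only a short neck visible, so the pin has caught. Backing off and raising the tool to check.

Emit:
drive_tool([
  {"tx":0.3,"ty":0,"tz":0,"ax":0,"ay":0,"az":0,"claw":0},
  {"tx":1,"ty":0,"tz":0,"ax":0,"ay":0,"az":0,"claw":0},
  {"tx":2,"ty":0,"tz":-1,"ax":0,"ay":0,"az":0,"claw":0},
  {"tx":3,"ty":0,"tz":-2,"ax":0,"ay":0,"az":0,"claw":0},
  {"tx":3,"ty":0,"tz":-2,"ax":0,"ay":0,"az":0,"claw":0},
  {"tx":3,"ty":0,"tz":-2,"ax":0,"ay":0,"az":0,"claw":0},
  {"tx":3,"ty":0,"tz":-1,"ax":0,"ay":0,"az":0,"claw":0},
  {"tx":2,"ty":0,"tz":0,"ax":0,"ay":0,"az":0,"claw":0},
  {"tx":0,"ty":0,"tz":0,"ax":0,"ay":0,"az":0,"claw":0},
])

```text
time_s: 13.85
tcp_pos: [0.4755, -0.0789, 0.1732]
ee_rot: [[-0.165, -0.986, 0.003], [-0.986, 0.165, 0.001], [-0.002, -0.003, -1.0]]
wrist_force: [0.3, 0.2, 0.7]
gripper_width: 0.007
gripper_force: 0.0
```

```bash
python3 - <<'E'
from st import *
rep(); p,d=snap('side','s6'); pt,dt=snap('top','t6')
A=cv2.resize(cv2.imread('pics/s6.png')[195:265,225:295],(400,400),interpolation=2)
B=cv2.resize(cv2.imread('pics/t6.png')[170:240,205:275],(400,400),interpolation=2)
cv2.imwrite('pics/s6c.png',np.hstack([A,B]))
# knob top: highest depth-derived height near expected axis
for dd,n in((d,'side'),(dt,'top')):
    k=K+Y*.2585; u0,v0=proj(n,[*k,.11]).round().astype(int); P=[]
    for v in range(v0-9,v0+10):
        for u in range(u0-9,u0+10):
            if dd[v,u]>0: P.append(atd(n,u,v,dd[v,u]))
    P=np.array(P); q=P[np.linalg.norm(P[:,:2]-k,axis=1)<.014]; print(n,u0,v0,np.percentile(q[:,2],[50,75,90,97]).round(4))
    m=q[q[:,2]>.1]; print('centre y',((m[:,:2].mean(0)-K)@Y).round(4),len(m))
# reference: parked knob in first images
for n,f in(('side','side0'),('top','top0')):
    dd=np.load(f+'.npy');u0,v0=proj(n,[*K,.11]).round().astype(int)
    q=np.array([atd(n,u,v,dd[v,u]) for v in range(v0-9,v0+10) for u in range(u0-9,u0+10)]);q=q[np.linalg.norm(q[:,:2]-K,axis=1)<.014];print('ref',n,np.percentile(q[:,2],[50,75,90,97]).round(4),((q[q[:,2]>.1][:,:2].mean(0)-K)@Y).round(4))
E
```

```text
t 13.85 dy 63.73 dx 0.52 z 173.18 F bar y,x,z 0.25 0.26 0.73 w 0.6 gf 0.0 yaw 170.48
side 262 223 [0.1057 0.1103 0.1111 0.1122]
centre y 0.2611 63Traceback (most recent call last):
  File "<stdin>", line 12, in <module>
    return _quantile_unchecked(
        a, q, axis, out, overwrite_input, method, keepdims, weights)
    return _ureduce(a,
                    func=_quantile_ureduce_func,
    ...<5 lines>...
                    overwrite_input=overwrite_input,
                    method=method)
    r = func(a, **kwargs)
    result = _quantile(arr,
                       quantiles=q,
    ...<2 lines>...
                       out=out,
                       weights=wgt)
    slices_having_nans = np.isnan(arr[-1, ...])
                                  ~~~^^^^^^^^^
IndexError: index -1 is out of bounds for axis 0 with size 0
```

View pics/s6c.png

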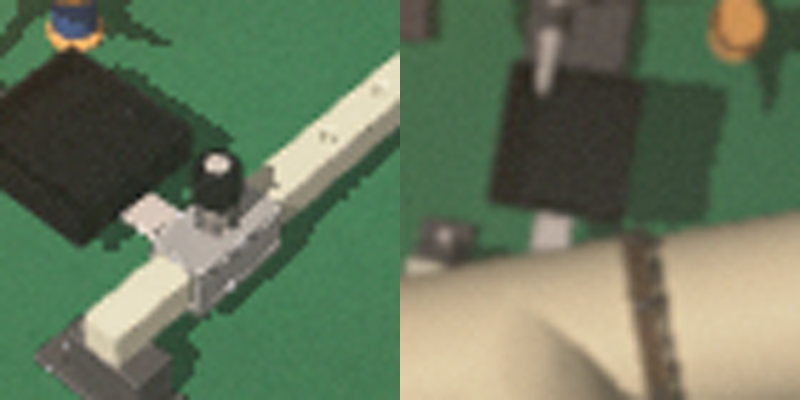

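The pictures show the knob (218,165) low on the sleeve and the tray under the jaw tip (542,90). Depth puts the knob top at 0.110–0.111 m, against 0.110 home and 0.118 riding. One quick comparison with the parked depth, then I'll hand in.

```bash
python3 - <<'E'
from st import *
from station import finish_job
dd=np.load('side0.npy');u0,v0=proj('side',[*K,.11]).round().astype(int)
q=np.array([atd('side',u,v,dd[v,u]) for v in range(v0-9,v0+10) for u in range(u0-9,u0+10)]);q=q[np.linalg.norm(q[:,:2]-K,axis=1)<.014]
r=np.percentile(q[:,2],[50,75,90,97]);print(r.round(4))
if abs(r[2]-.1111)<.0025: print(finish_job())
E
```

```text
[0.1011 0.1098 0.1119 0.1128]
the job is handed in; nothing more can be done
None
```

I handed the job in at about 14 s of the 45 s: the tray is locked with its pin in the hole about 7 mm from abreast of the vise jaws, the knob's height matches its parked height, and nothing else was touched; no verdict came back.

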